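Roll the job box to the end stop and lift it on to the soldering board

TASK

Push the steel job box along the roller track until it stands against the end stop, without taking hold of its handle on the way: the lips along the track keep it from being lifted before that. Then lift it off by its handle and set it down gently, upright, in the middle of the soldering board, and leave the other things where they stand.

Things in the scene. Friction and masses are not known exactly. Their poses are not given: they have to be found in the camera images.
- track: Fixed aluminium roller track, 400 mm long, 118 mm wide, 14 free steel rollers (resisting under 1 N in all: the box may coast on). Origin: centre of its underside, on the worktop; x runs towards the end stop. Roller tops are 36 mm, side rails 46.5 mm above the worktop. The other end is open. Beware the thick fixed dust pipe near x = 0.44, y = -0.53 m, 185 mm across above z = 0.22 m.
- lip_end (a point): Where the lips end, on the track's middle line at roller height, 53 mm along the track's x. From the open end up to here a lip on each rail reaches 10 mm inwards over the foot plate of the box, with 3.5 mm of play above it; from here to the stop there are none, and a box against the stop can be lifted straight up.
- stop_face (a point): Middle of the face of the end stop, at the height of the roller tops, 187 mm along the track's x. The stop is a steel plate with two rubber buffers, as wide as the track, its top 68 mm above the worktop. When the box is against it, the middle of the box is 60 mm short of this point.
- job_box: Open steel job box with a few fixed pieces in it, about 0.6 kg (varies). Origin: centre of its underside; x along the track to the stop. Foot plate 120 mm (x) by 104 mm (y), 4 mm thick, 3 mm of play to each rail. Box above it 116 by 80 mm, walls 4 mm, rim 49 mm above the underside. An end wall may be pushed anywhere between foot plate and rim.
- handle: The handle, fixed to the job box (same origin and axes as the job box): a wooden bar across the middle of the box.
- handle_mid (a point): Middle of the wooden handle bar, 77 mm above the underside of the box, over its centre; axes as the box. The bar runs along the box's y axis, 77 mm long between its two steel straps, 18 mm wide (along x) and 16 mm high; free space of 20 mm below it, down to the rim, and 45 mm to each end wall along x.
- board_mid (a point): Centre of the top face of the soldering board: a fixed dark scorched flat board, 252 mm (its x axis) by 268 mm (y), its top 16 mm above the worktop.
- powder_jar: Bystander: dusty off-white jar with a tied-over top, 60 mm wide, 119 mm high. Origin: centre of its underside.
- fire_brick: Bystander: brown fire brick, 151 x 130 x 53 mm. Origin: centre of its underside.
- end_nippers: Bystander: end nippers with red handles lying flat, 155 mm long, 65 mm wide, 16 mm high. Origin: centre of its underside.

How it is judged (in metres and radians):
On the way, in this order (a step that is already met when the one before it is completed fails the run):
1. the job box stands on the rollers against the end stop (within 8 mm) (x of handle_mid in the frame of track between 0.119 and 0.135 m and y of handle_mid in the frame of track between -0.012 and 0.012 m and z of handle_mid in the frame of track below 0.12 m and linear speed of job_box below 0.03 m/s), for 0.2 s.
2. the job box is lifted clear of the track (z of handle_mid in the frame of track above 0.15 m), for 0.1 s.
At the end, for the whole second after the job is handed in: The job box stands upright (within 0.08 rad) and at rest on the soldering board, its middle within 35 mm of the board's middle along each side of the board (x of handle_mid in the frame of board_mid between -0.035 and 0.035 m and y of handle_mid in the frame of board_mid between -0.035 and 0.035 m and z of handle_mid in the frame of board_mid between 0.07 and 0.084 m and angle between job_box's own z axis and vertical below 0.08 rad and linear speed of job_box below 0.02 m/s); the robot touches nothing.
It fails at once if the handle is taken (over 2 N) while the box is on the track and more than 20 mm short of the stop (contact force between the fingers and handle above 2 N and x of handle_mid in the frame of track between -0.21 and 0.107 m and y of handle_mid in the frame of track between -0.03 and 0.03 m and z of handle_mid in the frame of track below 0.13 m).
It fails at once if the job box is dropped (faster than 0.5 m/s, off the track, while the fingers do not touch it) (linear speed of job_box above 0.5 m/s and contact force between the fingers and job_box below 0.1 N and (z of handle_mid in the frame of track above 0.135 m or x of handle_mid in the frame of track above 0.16 m or x of handle_mid in the frame of track below -0.21 m or y of handle_mid in the frame of track above 0.04 m or y of handle_mid in the frame of track below -0.04 m)).
It fails at once if a bystander is moved by more than 30 mm (distance of any of powder_jar, fire_brick, end_nippers from where it was at the start of the episode above 0.03 m).
It also fails if it takes over 64 s, if anything falls off the work surface, if the arm or the gripper's body presses on something with over 40 N, if the wrist force passes 120 N, or if a joint passes its speed limit or range.

ROBOT

A 6-joint arm with a two-finger parallel gripper is mounted at the origin on a cart in front of the work surface, level with it; the furniture and walls round the work are solid. World frame = base frame: x ahead of the robot, y to its left, z up, the work surface at z = 0. Lengths are in m, angles in degrees, forces in N, time in s.
With the tool pointing down it reaches from about 0.4 to 0.825 m from the base axis. Payload 7 kg.
Tool frame: the origin (TCP) lies between the finger pads; the fingertips stand 14 mm ahead of it and the grasp point (between the pads) lies 5 mm behind it (r.tips_ahead is the distance from the TCP to the fingertips, in m); z points along the fingers, y is the direction in which the jaws open and shut (so a half turn about z gives the same grasp; the last joint's range is limited). The gripper opens to 88 mm and grips with 3 to 60 N. Pads are 19 mm wide; open, the fingers measure 130 mm over their backs; the gripper's body (78 mm by 193 mm) begins 47 mm behind the grasp point.
Start: joints at [84.345, 20.546, 0.682, 0, -70.136, -16.507], TCP at [0.255, 0.625, 0.241] pointing down, gripper open.
Joint ranges: [-176.03, 176.03], [-82.01, 121.73], [-58.28, 71.71], [-173.87, 95.51], [-174.79, -0.11], [-173.66, 173.66]. Speed limits (degrees/s): [136.94, 136.94, 172.46, 180, 180, 180].

INTERFACE

Orientations are given as [roll, pitch, yaw] about the fixed x, y, z axes, in that order (R = Rz(yaw) Ry(pitch) Rx(roll)).
In Python, from plant import r gives the robot as it stands.
- The arm moves only by the tool apply_moves, never from a script. Its arguments are lists of equal length, an entry for each row: "slide": the shift along the tool's x, y, z as a fraction of full scale, a list of three; "turn": the turn, a rotation vector about the tool's x, y, z as a fraction of full scale, a list of three; "jaw": the closure, from 0 (fully open) to 1 (shut). In form: {"slide": [[dx, dy, dz], ...], "turn": [[wx, wy, wz], ...], "jaw": [jaw, ...]}. A call has 1 to 8 rows; each row shifts and turns the commanded pose from where the row before left it, along the tool's axes as they then stand; what a row does not reach is not made up. Full scale, the value 1, is 0.1 m for a shift and 1.5 rad for a turn. A row lasts 1/10 s, in which the tool goes at most 50 mm and 8.59 degrees, less where a joint would pass 70% of its speed; a pose out of reach is approached as far as the arm can. A call with a number of a shift or a turn outside -1 to 1 is refused whole. A call with a gripper value outside its range is refused whole. The fingers move at their own pace and stop on an object; "newtons" is the grip in N (left out, the last holds). Time passes only in rows, so rows that do not move let the fingers close. It gives the time, the measured TCP pose, the force and the opening at its end, in the units of the state.
- r.get_state(): the state, without advancing time (a new reading comes with each control period).
- r.capture(name): name is "scene" or "top" or "wrist"; returns a dict with "pixels" (384x512x3 uint8, blue, green, red), "depth" (384x512 float32, m along the optical axis (not along the pixel's ray), 0 where there is no reading), "fx", "fy", "cx", "cy" (pixels), "rvec" (rotation vector, rad) and "tvec" (3), from world to camera coordinates, as OpenCV has them. Camera axes: x right, y down, z forward; pixel columns grow to the right and rows downward; lengths in m; the calibration is good to about 2 mm. A picture is of the moment at which its call begins.
- r.close_job(): hands the job in, once; it reports no verdict.
The state is a dict: "time_s": time; "joints": joint angles; "qd": joint speeds; "joint_torque": joint torques, N m; "tcp_pos": TCP position; "eef_rot": TCP orientation; "contact_force": force on the tool from outside, world axes, zero at the start; "moment": the same for the moment, N m; "gripper_width": finger opening in m.
Only numpy, scipy, OpenCV 4.12 (cv2) and the standard library are available. Lean on these libraries where they do the work, as an engineer would, in place of code of your own. Each camera call takes 0.05 s, during which the arm holds its last target.

## Working session

There is one attempt and no reset: what is moved stays moved. The work goes in short steps, Python scripts to look and compute and a tool call to move; the robot and the scene stay as the last step left them, time stands still between calls to the robot, and variables do not carry over. Pictures are saved under pics/ and viewed, and the job is handed in when it is done.

Besides the shell and the picture viewer there is one more tool, called after "Request:" by a JSON object that holds its "api" and its "payload". apply_moves: Moves the arm, as the interface text tells. Shift numbers are shares of 0.1 m and turn numbers shares of 1.5 rad, none past 1 either way. Its arguments: {"type":"object","properties":{"slide":{"type":"array"},"turn":{"type":"array"},"jaw":{"type":"array"},"newtons":{"type":"number"}},"required":["slide","turn","jaw"]}

```bash
ls; mkdir -p pics; cat > h.py <<'E'
import numpy as np, cv2, pickle
from plant import r
def cap(n,save):
    c=r.capture(n); cv2.imwrite(f'pics/{save}.png',c['pixels']); pickle.dump(c,open(f'pics/{save}.pkl','wb')); return c
def load(s): return pickle.load(open(f'pics/{s}.pkl','rb'))
def ray(c,u,v):
    R=cv2.Rodrigues(np.array(c['rvec'],float))[0]; t=np.array(c['tvec'],float).ravel()
    d=R.T@np.array([(u-c['cx'])/c['fx'],(v-c['cy'])/c['fy'],1.]); return -R.T@t,d
def onz(c,u,v,z):
    o,d=ray(c,u,v); return o+d*(z-o[2])/d[2]
def pts(c):
    R=cv2.Rodrigues(np.array(c['rvec'],float))[0]; t=np.array(c['tvec'],float).ravel()
    v,u=np.mgrid[0:384,0:512]; D=c['depth']
    P=np.stack([(u-c['cx'])/c['fx']*D,(v-c['cy'])/c['fy']*D,D],-1)
    W=(P-t)@R; W[D==0]=np.nan; return W
E
python3 - <<'E'
from h import *
print(r.get_state(), r.tips_ahead)
for n in ['scene','top','wrist']:
    c=cap(n,n+'0'); print(n,ray(c,c['cx'],c['cy']))
E
```

```text
pics
{'time_s': 0.0, 'joints': array([ 8.43457879e+01,  2.05899751e+01,  6.33170629e-01, -1.88154793e-02,
       -7.01357937e+01, -1.65077045e+01]), 'qd': array([-0.04074093,  0.02098738,  0.00143571,  0.1012791 ,  0.02737442,
       -0.15909686]), 'joint_torque': array([ 5.64721831e-04, -5.82716238e+01,  2.93055475e+01,  6.99728832e+00,
        6.95289214e-03, -1.73808612e-04]), 'tcp_pos': array([0.25447275, 0.62468802, 0.23963867]), 'eef_rot': array([ 1.79906192e+02, -9.35486984e-03, -2.21683165e+01]), 'contact_force': array([-0.2704791 ,  0.73954262, -0.74029869]), 'moment': array([0.01940682, 0.00741106, 0.03066095]), 'gripper_width': 0.08774695967949496} 0.014
scene (array([ 0.04632702, -0.67420941,  0.57025292]), array([ 0.51897472,  0.72373109, -0.45483904]))
top (array([0.4317749 , 0.08484793, 1.30790647]), array([ 1.11142599e-01,  1.95165704e-04, -9.93804450e-01]))
wrist (array([0.31600482, 0.59991346, 0.38335951]), array([-0.23220597,  0.09235152, -0.96827247]))
```

View pics/top0.png

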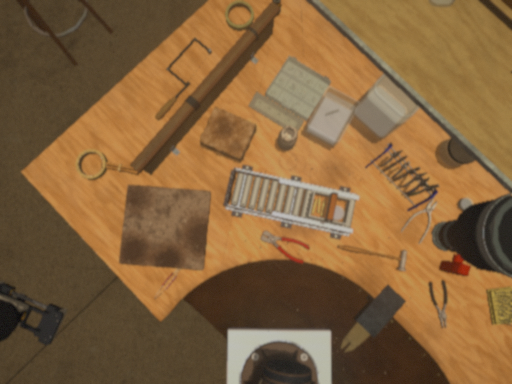

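View pics/scene0.png

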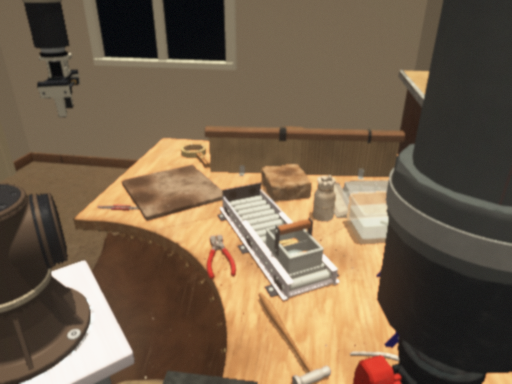

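View pics/wrist0.png

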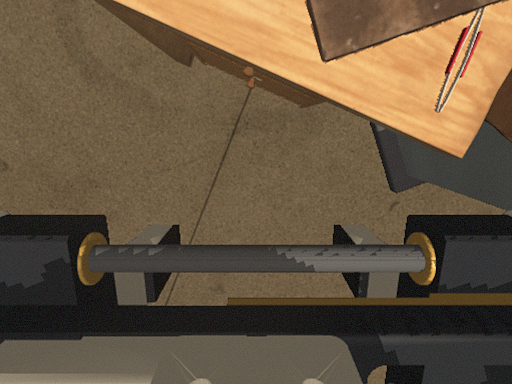

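The top view shows the board around (166,227) and the track from its stop, around (235,190), to its open end, around (350,212). The box stands near the open end at (325,205). The nippers are at (287,245), the jar at (287,138) and the brick at (228,134). Next I'll measure them.

```bash
python3 - <<'E'
from h import *
c=load('top0'); W=pts(c)
cv2.imwrite('pics/t1.png',cv2.resize(c['pixels'][155:250,215:365],None,fx=5,fy=5,interpolation=cv2.INTER_CUBIC))
z=W[...,2]
zz=z[155:250,215:365]
cv2.imwrite('pics/t1z.png',cv2.applyColorMap(cv2.resize(np.uint8(np.clip(np.nan_to_num(zz)/0.14,0,1)*255),None,fx=5,fy=5,interpolation=cv2.INTER_NEAREST),cv2.COLORMAP_JET))
# board by depth
g=c['pixels'].astype(int)
m=(g.sum(-1)<260)&(z>0.005)&(z<0.03)
m[:, 240:]=0; m[:170]=0
m=cv2.morphologyEx(m.astype(np.uint8),cv2.MORPH_OPEN,np.ones((5,5)))
n,l,s,_=cv2.connectedComponentsWithStats(m); i=1+np.argmax(s[1:,4])
cn=max(cv2.findContours((l==i).astype(np.uint8),0,2)[0],key=cv2.contourArea)
b=cv2.boxPoints(cv2.minAreaRect(cn)); Bw=np.array([onz(c,u,v,.016) for u,v in b]); print(b,Bw,Bw.mean(0),np.linalg.norm(np.diff(Bw,axis=0),axis=1), np.nanmedian(z[l==i]))
# high things on track
sub=W[155:250,215:365].reshape(-1,3)
for lo,hi in [(.055,.075),(.075,.095),(.1,.13)]:
    q=sub[(sub[:,2]>lo)&(sub[:,2]<hi)]; print(lo,len(q),np.median(q,0) if len(q) else '',q.min(0),q.max(0))
E
```

```text
[[120. 218.]
 [207. 218.]
 [207. 267.]
 [120. 267.]] [[0.48731089 0.50044082 0.016     ]
 [0.48951915 0.22728342 0.016     ]
 [0.33783407 0.2241952  0.016     ]
 [0.33567694 0.49378459 0.016     ]] [0.41258526 0.36142601 0.016     ] [0.27316632 0.15171652 0.26959802] 0.015709466400233275
0.055 321 [ 0.5215726  -0.16341241  0.06116751] [ 0.47274301 -0.2062467   0.05500941] [0.6834862  0.1650474  0.07491539]
0.075 235 [ 0.519243   -0.14105122  0.08511794] [ 0.47184578 -0.20994318  0.07541547] [ 0.57299337 -0.08068827  0.09338008]
0.1 195 [ 0.52261243 -0.14508581  0.12110222] [ 0.48177739 -0.16284492  0.10118104] [ 0.56497065 -0.12825694  0.12875073]
```

```bash
python3 - <<'E'
from h import *
c=load('scene0'); cv2.imwrite('pics/s1.png',cv2.resize(c['pixels'][175:305,210:345],None,fx=4.4,fy=4.4,interpolation=cv2.INTER_CUBIC))
E
```

```text
(no output)
```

View pics/t1.png

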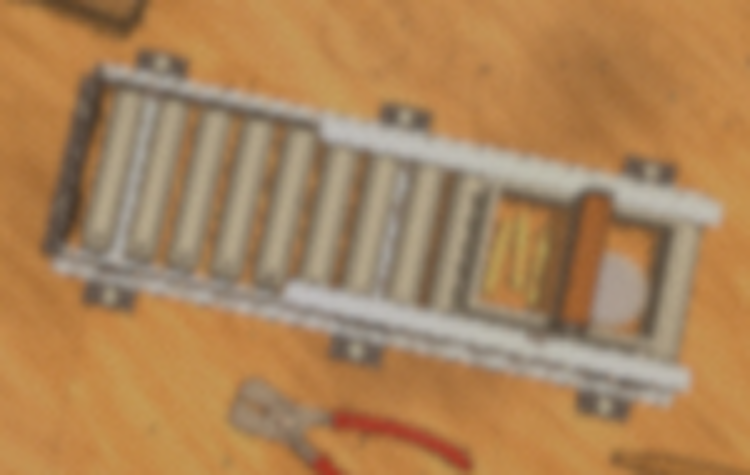

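View pics/t1z.png

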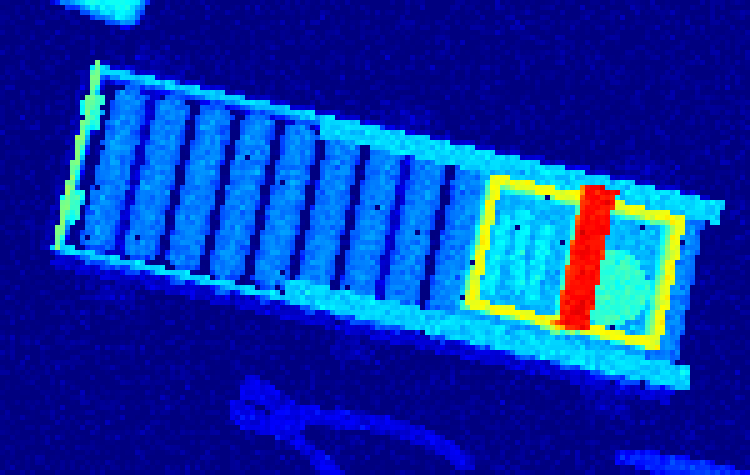

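View pics/s1.png

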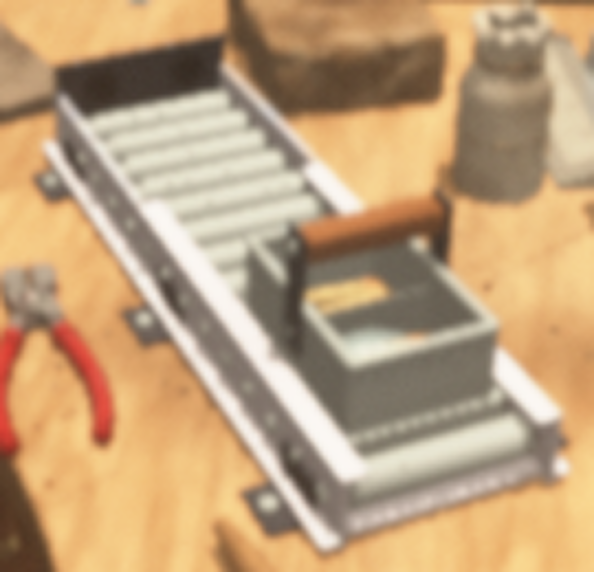

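```bash
python3 - <<'E'
from h import *
c=load('top0'); W=pts(c); sub=W[155:250,215:365].reshape(-1,3); z=sub[:,2]
def rect(q,n):
    (cx,cy),(a,b),an=cv2.minAreaRect(q[:,:2].astype(np.float32)); P=cv2.boxPoints(((cx,cy),(a,b),an))
    print(n,len(q),np.round([cx,cy,a,b,an],4),np.round(P,4).tolist())
rect(sub[(z>.028)&(z<.14)&(sub[:,0]<.62)],'track all')
h=sub[(z>.1)&(z<.14)];rect(h,'handle'); print(np.median(h,0))
rect(sub[(z>.078)&(z<.095)],'rim')
s=sub[(z>.058)&(z<.075)&(sub[:,1]>.1)&(sub[:,0]<.63)];rect(s,'stop'); print(s.mean(0))
zz=W[...,2]; g=c['pixels'].astype(int)
m=((zz>.009)&(zz<.024)).astype(np.uint8); m[:,235:]=0; m[:175]=0; m[280:]=0
m=cv2.morphologyEx(m,cv2.MORPH_CLOSE,np.ones((3,3)));m=cv2.morphologyEx(m,cv2.MORPH_OPEN,np.ones((5,5)))
n,l,st,_=cv2.connectedComponentsWithStats(m); i=1+np.argmax(st[1:,4]); print(st[i])
rect(W[l==i],'board')
# bystanders + obstacles
for n,(v0,v1,u0,u1),zr in [('jar',(115,155,268,305),(.02,.2)),('brick',(100,165,195,262),(.03,.08)),('nip',(228,268,255,315),(.007,.03)),('ruler?',(240,268,335,410),(.006,.1)),('beam',(0,175,130,285),(.03,.4)),('boxes',(50,150,245,360),(.02,.3)),('pencil',(265,300,150,185),(.004,.03))]:
    q=W[v0:v1,u0:u1].reshape(-1,3); q=q[(q[:,2]>zr[0])&(q[:,2]<zr[1])]
    if len(q): rect(q,n); print('  z',np.percentile(q[:,2],[50,99]))
E
```

```text
track all 4031 [ 5.23800e-01 -4.04000e-02  4.15800e-01  1.62600e-01  7.77339e+01] [[0.4002000093460083, -0.22630000114440918], [0.5590999722480774, -0.26080000400543213], [0.6474000215530396, 0.1454000025987625], [0.4884999990463257, 0.18000000715255737]]
handle 195 [ 5.22400e-01 -1.45600e-01  1.82000e-02  8.35000e-02  7.77202e+01] [[0.4796000123023987, -0.14560000598430634], [0.5612000226974487, -0.16339999437332153], [0.5651000142097473, -0.14560000598430634], [0.48350000381469727, -0.12780000269412994]]
[ 0.52261243 -0.14508581  0.12110222]
rim 227 [ 0.5225 -0.1457  0.1185  0.0828 77.9584] [[0.46970000863075256, -0.19499999284744263], [0.550599992275238, -0.21230000257492065], [0.5753999948501587, -0.09629999846220016], [0.4943999946117401, -0.07909999787807465]]
stop 64 [5.78500e-01 1.53100e-01 9.80000e-03 1.00200e-01 7.85536e+01] [[0.5284000039100647, 0.1581999957561493], [0.6266999840736389, 0.13830000162124634], [0.628600001335144, 0.14790000021457672], [0.5303999781608582, 0.16779999434947968]]
[0.58070528 0.1537636  0.06691578]
[ 119  185   92   85 6749]
board 6749 [ 0.4612 
[... 1309 characters left out ...]
29999756813049, -0.01269999984651804], [1.1936999559402466, -0.014000000432133675], [1.194700002670288, 0.43230000138282776], [0.6140000224113464, 0.4336000084877014]]
  z [0.08044266 0.16658002]
boxes 5145 [ 0.8724 -0.0717  0.3328  0.3662  0.6542] [[0.7038999795913696, 0.10949999839067459], [0.7081000208854675, -0.2565999925136566], [1.0408999919891357, -0.25279998779296875], [1.0367000102996826, 0.11330000311136246]]
  z [0.0443449  0.11594842]
pencil 234 [0.2907 0.3489 0.105  0.1074 0.3836] [[0.2378000020980835, 0.40220001339912415], [0.23849999904632568, 0.2948000133037567], [0.34360000491142273, 0.2955000102519989], [0.34290000796318054, 0.40290001034736633]]
  z [0.00834833 0.01967035]
```

Request:
{"api": "apply_moves", "payload": {"slide": [[0, 0, 0], [0, 0, 0], [0, 0, 0], [0, 0, 0], [0, 0, 0], [0, 0, 0], [0, 0, 0], [0, 0, 0]], "turn": [[0, 0, 0.1], [0, 0, 0.1], [0, 0, 0.1], [0, 0, 0.1], [0, 0, 0.1], [0, 0, 0.1], [0, 0, 0.1], [0, 0, 0.1]], "jaw": [0.75, 0.75, 0.75, 0.75, 0.75, 0.75, 0.75, 0.75], "newtons": 20}}

```text
time_s: 0.95
tcp_pos: [0.2546, 0.6249, 0.2401]
eef_rot: [180.0, -0.0, -91.3]
contact_force: [-0.1, -0.3, -0.7]
gripper_width: 0.029
```

```bash
python3 - <<'E'
from h import *
c=load('top0')
cv2.imwrite('pics/b1.png',cv2.resize(c['pixels'][170:285,105:225],None,fx=5,fy=5,interpolation=cv2.INTER_CUBIC))
b=[(124,185),(211,190),(204,269),(120,263)]
Bw=np.array([onz(c,u,v,.016) for u,v in b]); print(Bw,Bw.mean(0),np.linalg.norm(np.roll(Bw,-1,0)-Bw,axis=1))
E
```

```text
[[0.59181729 0.49235369 0.016     ]
 [0.57811621 0.21642845 0.016     ]
 [0.33165267 0.23336341 0.016     ]
 [0.34790656 0.49432144 0.016     ]] [0.46237319 0.35911674 0.016     ] [0.27626519 0.24704467 0.26146373 0.24391867]
```

View pics/b1.png

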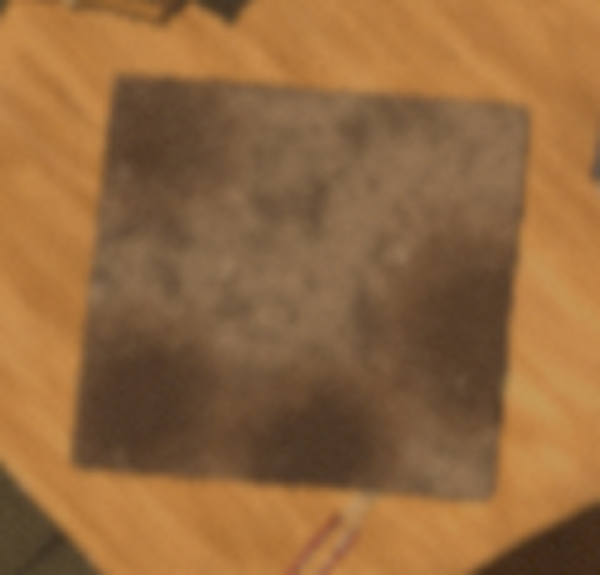

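Request:
{"api": "apply_moves", "payload": {"slide": [[0, 0, 0], [0, 0, 0], [0.3, -0.34, 0], [0.3, -0.34, 0], [0.3, -0.34, 0], [0.3, -0.34, 0], [0.3, -0.34, 0], [0.3, -0.34, 0]], "turn": [[0, 0, 0.1], [0, 0, 0.027], [0, 0, 0], [0, 0, 0], [0, 0, 0], [0, 0, 0], [0, 0, 0], [0, 0, 0]], "jaw": [0.75, 0.75, 0.75, 0.75, 0.75, 0.75, 0.75, 0.75]}}

```text
time_s: 1.75
tcp_pos: [0.418, 0.4054, 0.2405]
eef_rot: [180.0, -0.0, -101.8]
contact_force: [0.9, 1.0, -1.1]
gripper_width: 0.0218
```

Request:
{"api": "apply_moves", "payload": {"slide": [[0.3, -0.34, 0], [0.3, -0.34, 0], [0.3, -0.34, 0], [0.44, -0.1, 0], [0.44, -0.1, 0], [0.44, -0.1, 0], [0.44, -0.1, 0], [0.44, -0.1, 0]], "turn": [[0, 0, 0], [0, 0, 0], [0, 0, 0], [0, 0, 0], [0, 0, 0], [0, 0, 0], [0, 0, 0], [0, 0, 0]], "jaw": [0.75, 0.75, 0.75, 0.75, 0.75, 0.75, 0.75, 0.75]}}

```text
time_s: 2.55
tcp_pos: [0.5022, 0.0707, 0.2406]
eef_rot: [-180.0, 0.0, -101.8]
contact_force: [0.7, 0.2, 0.5]
gripper_width: 0.0222
```

Request:
{"api": "apply_moves", "payload": {"slide": [[0.44, -0.1, 0], [0.44, -0.1, 0], [0.44, -0.1, 0], [0.44, -0.1, 0], [0.44, -0.1, 0], [0.44, -0.1, 0], [0, 0, 0], [0, 0, 0]], "turn": [[0, 0, 0], [0, 0, 0], [0, 0, 0], [0, 0, 0], [0, 0, 0], [0, 0, 0], [0, 0, 0], [0, 0, 0]], "jaw": [0.75, 0.75, 0.75, 0.75, 0.75, 0.75, 0.75, 0.75]}}

```text
time_s: 3.35
tcp_pos: [0.5067, -0.1993, 0.24]
eef_rot: [179.9, 0.0, -102.0]
contact_force: [0.3, -0.1, -1.0]
gripper_width: 0.0217
```

Request:
{"api": "apply_moves", "payload": {"slide": [[0.4, -0.04, 0], [0, 0, 0], [0, 0, 0.35], [0, 0, 0.35], [0, 0, 0.35], [0, 0, 0], [0, 0, 0]], "turn": [[0, 0, 0], [0, 0, 0], [0, 0, 0], [0, 0, 0], [0, 0, 0], [0, 0, 0], [0, 0, 0]], "jaw": [0.75, 0.75, 0.75, 0.75, 0.75, 0.75, 0.75]}}

```text
time_s: 4.05
tcp_pos: [0.5033, -0.2374, 0.1362]
eef_rot: [180.0, -0.0, -101.7]
contact_force: [0.6, 0.5, 0.6]
gripper_width: 0.0219
```

```bash
python3 - <<'E'
from h import *
cap('wrist','w1'); c=cap('scene','s2')
cv2.imwrite('pics/s2c.png',cv2.resize(c['pixels'][130:330,190:400],None,fx=2.9,fy=2.9,interpolation=cv2.INTER_CUBIC)); print(r.get_state()['tcp_pos'],r.get_state()['joints'])
E
```

```text
[ 0.5044488  -0.23784681  0.13768792] [-5.10541244e+00  1.46692699e+01 -2.23576427e+01  4.21149159e-02
 -5.28057590e+01 -6.67217932e+00]
```

View pics/w1.png

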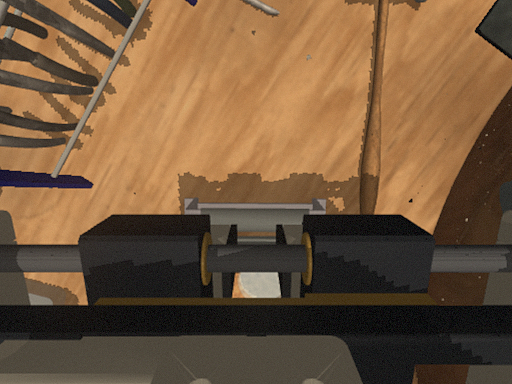

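View pics/s2c.png

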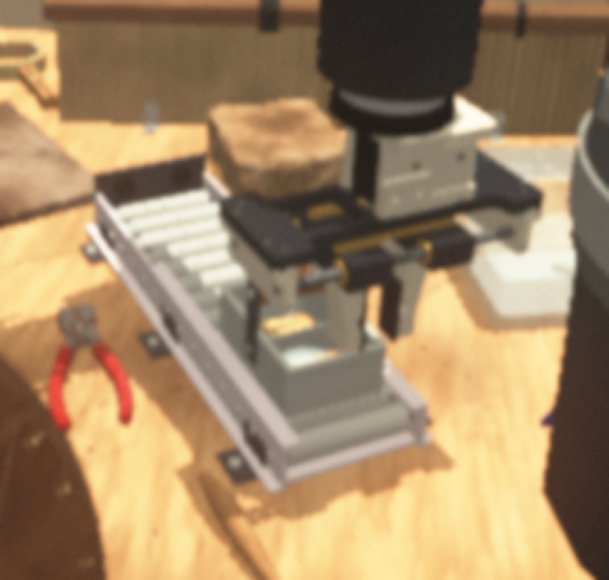

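```bash
python3 - <<'E'
from h import *
c=load('s2'); d=np.array([.211,.977,0]); 
P=np.array([[.5045,-.238,.1237],[.5045-.0107,-.238+.002,.1237],[.5224-.058*.211,-.1455-.058*.977,.085]])
print(((cv2.projectPoints(P,np.array(c['rvec'],float),np.array(c['tvec'],float),np.array([[c['fx'],0,c['cx']],[0,c['fy'],c['cy']],[0,0,1]]),None)[0].reshape(-1,2))-[190,130])*2.9)
W=pts(c); v,u=int(130+340/2.9),int(190+348/2.9); print(W[v-3:v+2,u-2:u+3].reshape(-1,3)[::4])
E
```

```text
[[366.11571186 335.36241587]
 [352.21915758 339.38486115]
 [332.83117777 353.03375766]]
[[ 0.47762662 -0.2422531   0.1410834 ]
 [ 0.48293665 -0.24737906  0.14189403]
 [ 0.48129689 -0.24662559  0.13985318]
 [ 0.47869306 -0.24682105  0.13876817]
 [ 0.47746031 -0.24566018  0.13631328]
 [ 0.4785466  -0.2421726   0.13149084]
 [ 0.48435103 -0.24688362  0.13186337]]
```

Request:
{"api": "apply_moves", "payload": {"slide": [[0, 0, 0.3], [0, 0, 0.3], [0, 0, 0.03], [0, 0, 0], [-0.1, 0, 0], [-0.1, 0, 0], [0, 0, 0]], "turn": [[0, 0, 0], [0, 0, 0], [0, 0, 0], [0, 0, 0], [0, 0, 0], [0, 0, 0], [0, 0, 0]], "jaw": [0.75, 0.75, 0.75, 0.75, 0.75, 0.75, 0.75]}}

```text
time_s: 4.85
tcp_pos: [0.5082, -0.2174, 0.074]
eef_rot: [-179.9, 0.0, -101.8]
contact_force: [-0.1, -0.2, -0.1]
gripper_width: 0.0221
```

```bash
python3 - <<'E'
from h import *
c=cap('scene','s3')
cv2.imwrite('pics/s3c.png',cv2.resize(c['pixels'][130:330,190:400],None,fx=2.9,fy=2.9,interpolation=cv2.INTER_CUBIC)); print(r.get_state()['tcp_pos'],r.get_state()['contact_force'])
E
```

```text
[ 0.50788134 -0.21775585  0.07371605] [ 0.37007093 -0.0268029   0.74144186]
```

View pics/s3c.png

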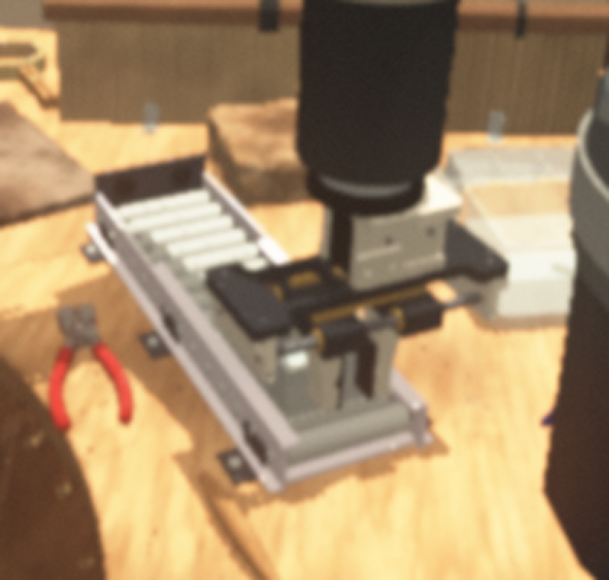

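Request:
{"api": "apply_moves", "payload": {"slide": [[-0.02, 0, 0], [-0.02, 0, 0], [-0.03, 0, 0], [-0.04, 0, 0], [-0.05, 0, 0], [-0.06, 0, 0], [-0.06, 0, 0], [-0.06, 0, 0]], "turn": [[0, 0, 0], [0, 0, 0], [0, 0, 0], [0, 0, 0], [0, 0, 0], [0, 0, 0], [0, 0, 0], [0, 0, 0]], "jaw": [0.75, 0.75, 0.75, 0.75, 0.75, 0.75, 0.75, 0.75]}}

```text
time_s: 5.7
tcp_pos: [0.5141, -0.1847, 0.0725]
eef_rot: [-180.0, 0.0, -101.8]
contact_force: [0.5, 0.3, 1.1]
gripper_width: 0.0217
```

Request:
{"api": "apply_moves", "payload": {"slide": [[-0.06, 0, 0], [-0.06, 0, 0], [-0.06, 0, 0], [-0.06, 0, 0], [-0.06, 0, 0], [-0.06, 0, 0], [-0.06, 0, 0], [-0.06, 0, 0]], "turn": [[0, 0, 0], [0, 0, 0], [0, 0, 0], [0, 0, 0], [0, 0, 0], [0, 0, 0], [0, 0, 0], [0, 0, 0]], "jaw": [0.75, 0.75, 0.75, 0.75, 0.75, 0.75, 0.75, 0.75]}}

```text
time_s: 6.5
tcp_pos: [0.5239, -0.1378, 0.0726]
eef_rot: [-180.0, 0.0, -101.8]
contact_force: [0.1, -1.1, 0.1]
gripper_width: 0.0222
```

```bash
python3 - <<'E'
from h import *
c=cap('scene','s4')
cv2.imwrite('pics/s4c.png',cv2.resize(c['pixels'][130:330,190:400],None,fx=2.9,fy=2.9,interpolation=cv2.INTER_CUBIC)); print(r.get_state()['tcp_pos'],r.get_state()['contact_force'])
E
```

```text
[ 0.52414203 -0.137274    0.0725873 ] [ 0.8439362   0.37912927 -0.26072706]
```

View pics/s4c.png

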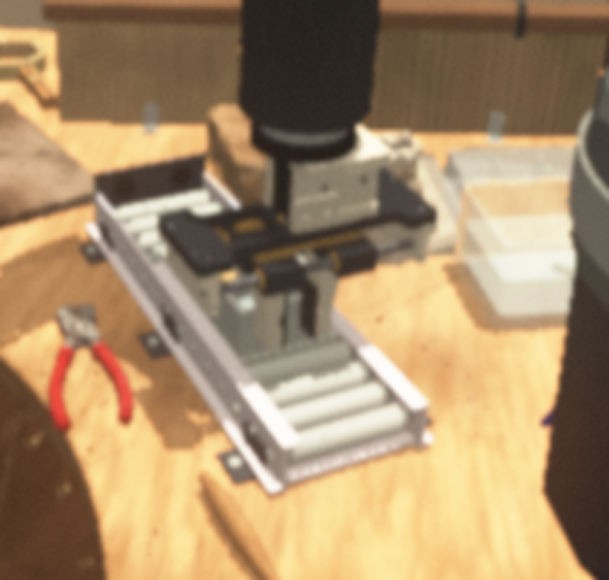

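Request:
{"api": "apply_moves", "payload": {"slide": [[-0.06, 0, 0], [-0.06, 0, 0], [-0.06, 0, 0], [-0.06, 0, 0], [-0.06, 0, 0], [-0.06, 0, 0], [-0.06, 0, 0], [-0.06, 0, 0]], "turn": [[0, 0, 0], [0, 0, 0], [0, 0, 0], [0, 0, 0], [0, 0, 0], [0, 0, 0], [0, 0, 0], [0, 0, 0]], "jaw": [0.75, 0.75, 0.75, 0.75, 0.75, 0.75, 0.75, 0.75]}}

```text
time_s: 7.35
tcp_pos: [0.5337, -0.0908, 0.0725]
eef_rot: [180.0, -0.0, -101.8]
contact_force: [-0.4, -0.6, -0.5]
gripper_width: 0.0219
```

Request:
{"api": "apply_moves", "payload": {"slide": [[-0.06, 0, 0], [-0.06, 0, 0], [-0.06, 0, 0], [-0.06, 0, 0], [-0.05, 0, 0], [-0.05, 0, 0], [-0.05, 0, 0], [-0.04, 0, 0]], "turn": [[0, 0, 0], [0, 0, 0], [0, 0, 0], [0, 0, 0], [0, 0, 0], [0, 0, 0], [0, 0, 0], [0, 0, 0]], "jaw": [0.75, 0.75, 0.75, 0.75, 0.75, 0.75, 0.75, 0.75]}}

```text
time_s: 8.15
tcp_pos: [0.5426, -0.0488, 0.0726]
eef_rot: [-180.0, 0.0, -101.8]
contact_force: [0.3, -1.0, -0.6]
gripper_width: 0.0215
```

Request:
{"api": "apply_moves", "payload": {"slide": [[-0.04, 0, 0], [-0.04, 0, 0], [-0.03, 0, 0], [-0.03, 0, 0], [-0.03, 0, 0], [-0.03, 0, 0], [-0.02, 0, 0], [-0.02, 0, 0]], "turn": [[0, 0, 0], [0, 0, 0], [0, 0, 0], [0, 0, 0], [0, 0, 0], [0, 0, 0], [0, 0, 0], [0, 0, 0]], "jaw": [0.75, 0.75, 0.75, 0.75, 0.75, 0.75, 0.75, 0.75]}}

```text
time_s: 8.95
tcp_pos: [0.5474, -0.0256, 0.0726]
eef_rot: [180.0, -0.0, -101.8]
contact_force: [-0.2, -0.2, -0.4]
gripper_width: 0.0222
```

```bash
python3 - <<'E'
from h import *
c=cap('scene','s5')
cv2.imwrite('pics/s5c.png',cv2.resize(c['pixels'][130:330,190:400],None,fx=2.9,fy=2.9,interpolation=cv2.INTER_CUBIC)); print(r.get_state()['tcp_pos'],r.get_state()['contact_force'])
E
```

```text
[ 0.5475205  -0.02538601  0.07256027] [0.15622628 1.21741522 0.51601741]
```

View pics/s5c.png

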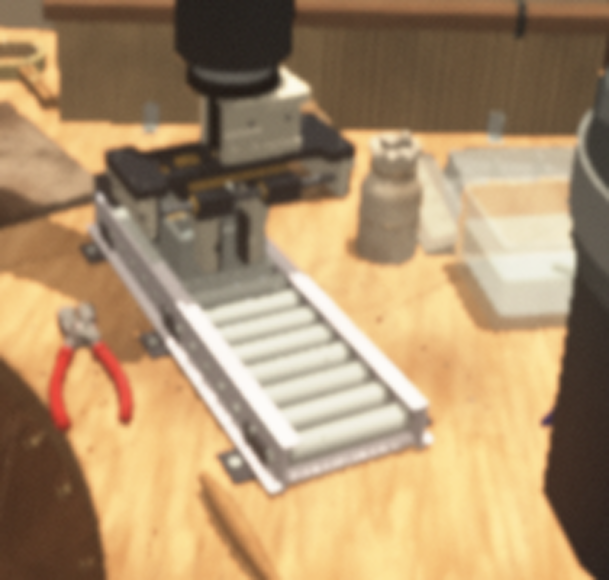

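Request:
{"api": "apply_moves", "payload": {"slide": [[-0.03, 0, 0], [-0.03, 0, 0], [-0.03, 0, 0], [-0.03, 0, 0], [-0.03, 0, 0], [-0.02, 0, 0], [-0.02, 0, 0], [-0.02, 0, 0]], "turn": [[0, 0, 0], [0, 0, 0], [0, 0, 0], [0, 0, 0], [0, 0, 0], [0, 0, 0], [0, 0, 0], [0, 0, 0]], "jaw": [0.75, 0.75, 0.75, 0.75, 0.75, 0.75, 0.75, 0.75]}}

```text
time_s: 9.8
tcp_pos: [0.5517, -0.005, 0.0725]
eef_rot: [180.0, -0.0, -101.8]
contact_force: [1.0, -0.8, 0.0]
gripper_width: 0.0218
```

Request:
{"api": "apply_moves", "payload": {"slide": [[-0.02, 0, 0], [-0.02, 0, 0], [-0.02, 0, 0], [-0.02, 0, 0], [-0.02, 0, 0], [-0.02, 0, 0], [-0.01, 0, 0], [-0.01, 0, 0]], "turn": [[0, 0, 0], [0, 0, 0], [0, 0, 0], [0, 0, 0], [0, 0, 0], [0, 0, 0], [0, 0, 0], [0, 0, 0]], "jaw": [0.75, 0.75, 0.75, 0.75, 0.75, 0.75, 0.75, 0.75]}}

```text
time_s: 10.6
tcp_pos: [0.5546, 0.0086, 0.0726]
eef_rot: [-180.0, 0.0, -101.8]
contact_force: [0.2, -0.2, 0.0]
gripper_width: 0.0216
```

Request:
{"api": "apply_moves", "payload": {"slide": [[-0.02, 0, 0], [-0.02, 0, 0], [-0.02, 0, 0], [-0.02, 0, 0]], "turn": [[0, 0, 0], [0, 0, 0], [0, 0, 0], [0, 0, 0]], "jaw": [0.75, 0.75, 0.75, 0.75]}}

```text
time_s: 11.0
tcp_pos: [0.5563, 0.0165, 0.0726]
eef_rot: [-180.0, 0.0, -101.8]
contact_force: [0.5, -0.4, 0.1]
gripper_width: 0.0218
```

Request:
{"api": "apply_moves", "payload": {"slide": [[-0.015, 0, 0], [-0.015, 0, 0], [-0.01, 0, 0]], "turn": [[0, 0, 0], [0, 0, 0], [0, 0, 0]], "jaw": [0.75, 0.75, 0.75]}}

```text
time_s: 11.3
tcp_pos: [0.557, 0.0199, 0.0726]
eef_rot: [180.0, -0.0, -101.8]
contact_force: [1.3, -7.7, -0.2]
gripper_width: 0.0219
```

Request:
{"api": "apply_moves", "payload": {"slide": [[-0.01, 0, 0], [-0.01, 0, 0]], "turn": [[0, 0, 0], [0, 0, 0]], "jaw": [0.75, 0.75]}}

```text
time_s: 11.5
tcp_pos: [0.557, 0.0202, 0.0727]
eef_rot: [180.0, -0.2, -101.9]
contact_force: [1.9, -16.5, 2.7]
gripper_width: 0.0221
```

Request:
{"api": "apply_moves", "payload": {"slide": [[0, 0, 0], [0.01, 0, 0], [0, 0, 0], [0.01, 0, 0], [0, 0, 0], [0.02, 0, 0], [0.1, 0, 0], [0.2, 0, 0]], "turn": [[0, 0, 0], [0, 0, 0], [0, 0, 0], [0, 0, 0], [0, 0, 0], [0, 0, 0], [0, 0, 0], [0, 0, 0]], "jaw": [0.75, 0.75, 0.75, 0.75, 0.75, 0.75, 0.75, 0.75]}}

```text
time_s: 12.3
tcp_pos: [0.5507, -0.0107, 0.0726]
eef_rot: [-180.0, 0.0, -101.7]
contact_force: [-0.1, -1.0, 0.7]
gripper_width: 0.022
```

Request:
{"api": "apply_moves", "payload": {"slide": [[0, 0, -0.4], [0, 0, -0.4], [0, 0, -0.4], [0.4, 0, 0], [0.4, 0, 0], [0, 0, 0]], "turn": [[0, 0, 0], [0, 0, 0], [0, 0, 0], [0, 0, -0.1], [0, 0, 0], [0, 0, 0]], "jaw": [0.2, 0.2, 0.2, 0.2, 0.2, 0.2]}}

```text
time_s: 12.9
tcp_pos: [0.5391, -0.0933, 0.1929]
eef_rot: [-180.0, 0.0, -93.4]
contact_force: [-0.4, 0.3, -0.9]
gripper_width: 0.0644
```

```bash
python3 - <<'E'
from h import *
c=cap('top','t2'); W=pts(c)
print(r.get_state()['tcp_pos'],r.get_state()['eef_rot'])
cv2.imwrite('pics/t2c.png',cv2.resize(c['pixels'][155:250,215:365],None,fx=5,fy=5,interpolation=cv2.INTER_CUBIC))
E
```

```text
[ 0.53937915 -0.09203931  0.19270058] [-1.79984209e+02  2.19260529e-02 -9.34082151e+01]
```

View pics/t2c.png

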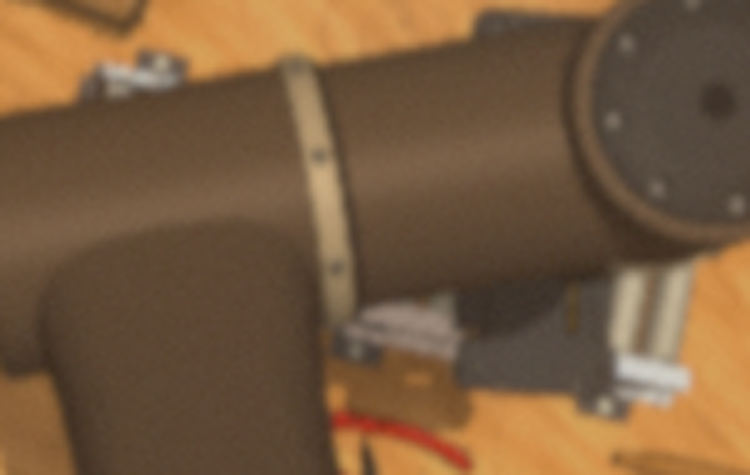

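The arm hides the top view of the box. I'll turn the tool to the grasp yaw and check from the scene camera.

Request:
{"api": "apply_moves", "payload": {"slide": [[0, 0, 0], [0, 0, 0], [0, 0, 0], [0, 0, 0], [0, 0, 0], [0, 0, 0], [0, 0, 0], [0, 0, 0]], "turn": [[0, 0, -0.1], [0, 0, -0.1], [0, 0, -0.1], [0, 0, -0.1], [0, 0, -0.1], [0, 0, -0.1], [0, 0, -0.1], [0, 0, -0.1]], "jaw": [0.2, 0.2, 0.2, 0.2, 0.2, 0.2, 0.2, 0.2]}}

```text
time_s: 13.75
tcp_pos: [0.54, -0.0895, 0.1923]
eef_rot: [-180.0, 0.0, -24.1]
contact_force: [0.3, -0.4, 0.8]
gripper_width: 0.0702
```

Request:
{"api": "apply_moves", "payload": {"slide": [[0, 0, 0], [0, 0, 0], [0, 0, 0]], "turn": [[0, 0, -0.1], [0, 0, -0.045], [0, 0, 0]], "jaw": [0.2, 0.2, 0.2]}}

```text
time_s: 14.05
tcp_pos: [0.5399, -0.0895, 0.1923]
eef_rot: [-180.0, 0.0, -11.9]
contact_force: [0.1, 0.5, -1.0]
gripper_width: 0.0702
```

```bash
python3 - <<'E'
from h import *
c=cap('scene','s6'); W=pts(c)
print(r.get_state()['tcp_pos'],r.get_state()['eef_rot'],r.get_state()['joints'])
cv2.imwrite('pics/s6c.png',cv2.resize(c['pixels'][130:330,190:400],None,fx=2.9,fy=2.9,interpolation=cv2.INTER_CUBIC))
hsv=cv2.cvtColor(c['pixels'],cv2.COLOR_BGR2HSV)
for s in ['scene0','s6']:
    c=load(s);W=pts(c)
    if s=='s6': m=(W[...,0]>.48)&(W[...,0]<.66)&(W[...,1]>.05)&(W[...,1]<.13)&(W[...,2]>.108)&(W[...,2]<.13)
    else: m=(W[...,0]>.45)&(W[...,0]<.6)&(W[...,1]>-.18)&(W[...,1]<-.11)&(W[...,2]>.108)&(W[...,2]<.13)
    q=W[m]; (cx,cy),(a,b),an=cv2.minAreaRect(q[:,:2].astype(np.float32)); print(s,len(q),cx,cy,a,b,an,np.median(q,0),q.min(0),q.max(0))
E
```

```text
[ 0.5399565  -0.08963315  0.19236835] [-1.79994815e+02  1.73834049e-02 -1.20892255e+01] [ 1.10794806e+01  1.07501036e+01 -1.94776037e+01 -1.34309425e-02
 -5.97862348e+01  6.68380533e+01]
scene0 353 0.5216778516769409 -0.15050570666790009 0.0199591014534235 0.08547805994749069 76.84493255615234 [ 0.51954877 -0.15320596  0.11980367] [ 0.47992391 -0.16652511  0.10830377] [ 0.56526496 -0.13197204  0.12445271]
s6 227 0.5715733766555786 0.08250834047794342 0.022991806268692017 0.08613517880439758 75.31661224365234 [0.5699423  0.0788192  0.11815121] [0.52919906 0.06581301 0.10804986] [0.61379485 0.10333599 0.12494018]
```

View pics/s6c.png

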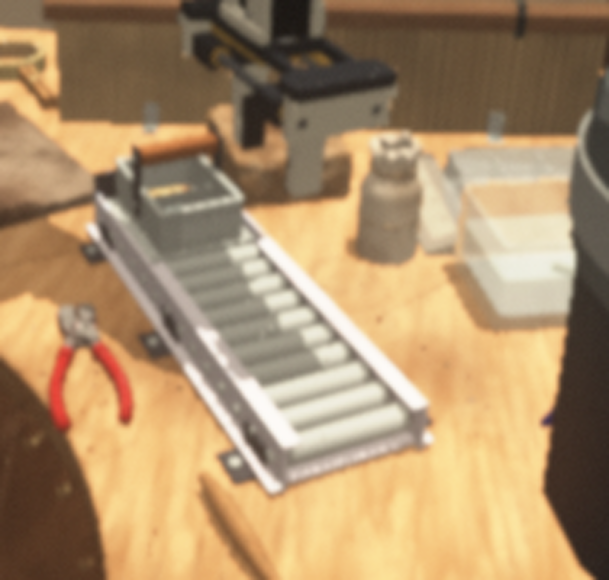

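Request:
{"api": "apply_moves", "payload": {"slide": [[-0.02, -0.36, 0], [-0.02, -0.36, 0], [-0.02, -0.36, 0], [0, -0.36, 0], [0, -0.36, 0], [0, 0, 0], [0, 0, 0]], "turn": [[0, 0, 0], [0, 0, 0], [0, 0, 0], [0, 0, 0], [0, 0, 0], [0, 0, 0], [0, 0, 0]], "jaw": [0.2, 0.2, 0.2, 0.2, 0.2, 0.2, 0.2]}}

```text
time_s: 14.8
tcp_pos: [0.5714, 0.0882, 0.1921]
eef_rot: [180.0, 0.0, -12.0]
contact_force: [-0.5, -0.2, -0.3]
gripper_width: 0.0699
```

```bash
python3 - <<'E'
from h import *
c=cap('scene','s7');cap('wrist','w7')
print(r.get_state()['tcp_pos'],r.get_state()['eef_rot'],r.get_state()['contact_force'])
cv2.imwrite('pics/s7c.png',cv2.resize(c['pixels'][130:330,190:400],None,fx=2.9,fy=2.9,interpolation=cv2.INTER_CUBIC))
E
```

```text
[0.57126879 0.08680219 0.19238945] [ 1.79982557e+02  2.69370676e-02 -1.20801249e+01] [ 0.1154854  -1.15226243  0.65981159]
```

View pics/s7c.png

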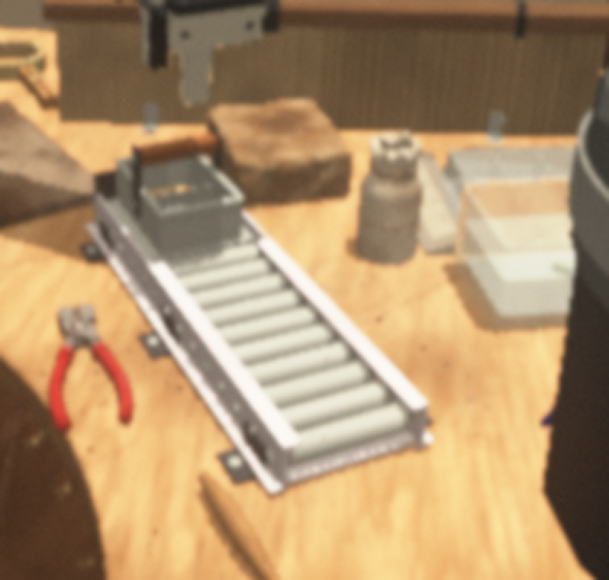

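View pics/w7.png

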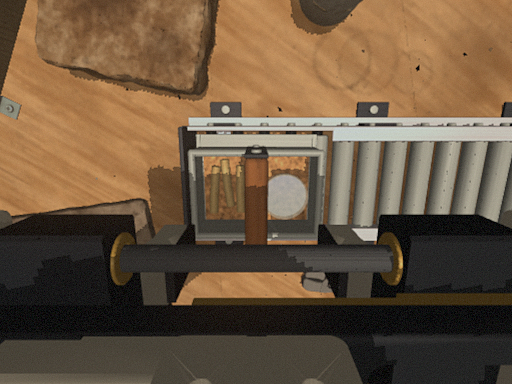

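The wrist view shows the handle at column 256, midway between the fingers, and the box against the stop at about column 187. Next I descend and grip.

Request:
{"api": "apply_moves", "payload": {"slide": [[0, 0, 0.3], [0, 0, 0.3], [0, 0, 0.15], [0, 0, 0.08], [0, 0, 0], [0, 0, 0]], "turn": [[0, 0, 0], [0, 0, 0], [0, 0, 0], [0, 0, 0], [0, 0, 0], [0, 0, 0]], "jaw": [0.2, 0.2, 0.2, 0.2, 0.2, 0.2]}}

```text
time_s: 15.5
tcp_pos: [0.5722, 0.0869, 0.1104]
eef_rot: [-180.0, -0.1, -12.1]
contact_force: [-0.6, 0.8, 1.3]
gripper_width: 0.0703
```

Request:
{"api": "apply_moves", "payload": {"slide": [[0, 0, 0], [0, 0, 0], [0, 0, 0], [0, 0, 0], [0, 0, 0], [0, 0, 0], [0, 0, 0], [0, 0, 0]], "turn": [[0, 0, 0], [0, 0, 0], [0, 0, 0], [0, 0, 0], [0, 0, 0], [0, 0, 0], [0, 0, 0], [0, 0, 0]], "jaw": [0.5, 0.6, 0.7, 0.8, 0.9, 1, 1, 1], "newtons": 35}}

```text
time_s: 16.3
tcp_pos: [0.5716, 0.0872, 0.1095]
eef_rot: [180.0, 0.0, -12.0]
contact_force: [0.2, -0.9, 0.6]
gripper_width: 0.0174
```

Request:
{"api": "apply_moves", "payload": {"slide": [[0, 0, -0.05], [0, 0, -0.1], [0, 0, -0.15], [0, 0, -0.2], [0, 0, -0.2], [0, 0, -0.2], [0, 0, -0.1], [0, 0, 0]], "turn": [[0, 0, 0], [0, 0, 0], [0, 0, 0], [0, 0, 0], [0, 0, 0], [0, 0, 0], [0, 0, 0], [0, 0, 0]], "jaw": [1, 1, 1, 1, 1, 1, 1, 1]}}

```text
time_s: 17.1
tcp_pos: [0.5722, 0.0874, 0.2111]
eef_rot: [-179.9, -0.1, -12.0]
contact_force: [-0.1, 0.1, -6.1]
gripper_width: 0.0173
```

```bash
python3 - <<'E'
from h import *
c=cap('scene','s8');cap('wrist','w8')
s=r.get_state();print(s['tcp_pos'],s['eef_rot'],s['contact_force'],s['gripper_width'])
cv2.imwrite('pics/s8c.png',cv2.resize(c['pixels'][80:280,100:340],None,fx=2.9,fy=2.9,interpolation=cv2.INTER_CUBIC))
E
```

```text
[0.57101255 0.08706241 0.20881171] [ 1.79992237e+02  6.46881282e-02 -1.20370720e+01] [-1.04412051  0.73196122 -7.15967312] 0.017778509088812178
```

View pics/s8c.png

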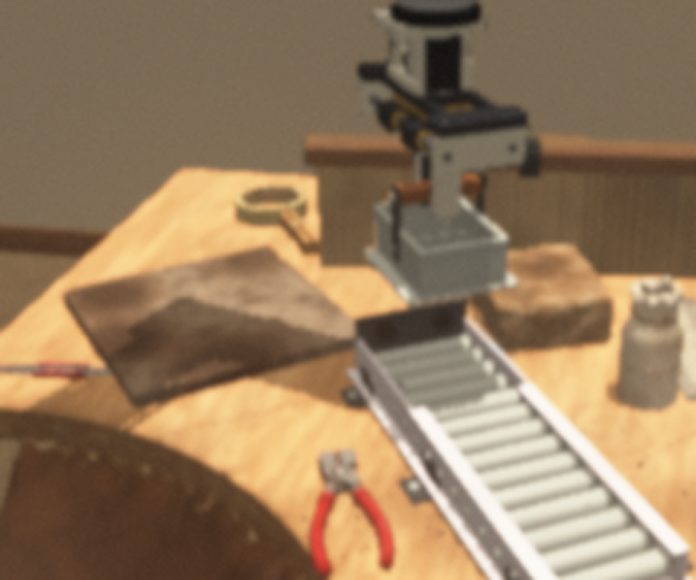

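View pics/w8.png

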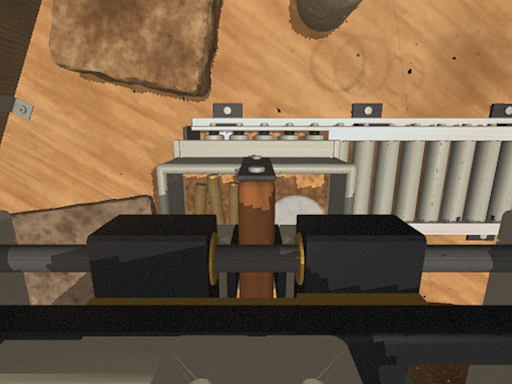

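Request:
{"api": "apply_moves", "payload": {"slide": [[-0.035, -0.05, 0], [-0.07, -0.1, 0], [-0.1, -0.15, 0], [-0.14, -0.2, 0], [-0.14, -0.2, 0], [-0.14, -0.2, 0], [-0.14, -0.2, 0], [-0.14, -0.2, 0]], "turn": [[0, 0, 0], [0, 0, 0], [0, 0, 0], [0, 0, 0], [0, 0, 0], [0, 0, 0], [0, 0, 0], [0, 0, 0]], "jaw": [1, 1, 1, 1, 1, 1, 1, 1]}}

```text
time_s: 18.0
tcp_pos: [0.509, 0.2346, 0.2089]
eef_rot: [180.0, 0.0, -12.0]
contact_force: [0.7, -0.2, -6.5]
gripper_width: 0.0177
```

Request:
{"api": "apply_moves", "payload": {"slide": [[-0.14, -0.2, 0], [-0.14, -0.2, 0], [-0.14, -0.2, 0], [-0.14, -0.2, 0], [-0.1, -0.15, 0], [-0.07, -0.1, 0], [-0.035, -0.05, 0], [0, 0, 0]], "turn": [[0, 0, 0], [0, 0, 0], [0, 0, 0], [0, 0, 0], [0, 0, 0], [0, 0, 0], [0, 0, 0], [0, 0, 0]], "jaw": [1, 1, 1, 1, 1, 1, 1, 1]}}

```text
time_s: 18.8
tcp_pos: [0.458, 0.357, 0.2093]
eef_rot: [180.0, 0.0, -12.0]
contact_force: [0.5, -0.7, -5.6]
gripper_width: 0.0177
```

```bash
python3 - <<'E'
from h import *
c=cap('scene','s9');cap('top','t9')
s=r.get_state();print(s['tcp_pos'],s['eef_rot'],s['contact_force'],s['gripper_width'])
cv2.imwrite('pics/s9c.png',cv2.resize(c['pixels'][80:280,60:300],None,fx=2.9,fy=2.9,interpolation=cv2.INTER_CUBIC))
E
```

```text
[0.45836537 0.3561083  0.20944698] [ 1.79972288e+02  7.21341878e-03 -1.20363140e+01] [-0.99880386 -1.52799236 -5.04167722] 0.01778351824682342
```

View pics/s9c.png

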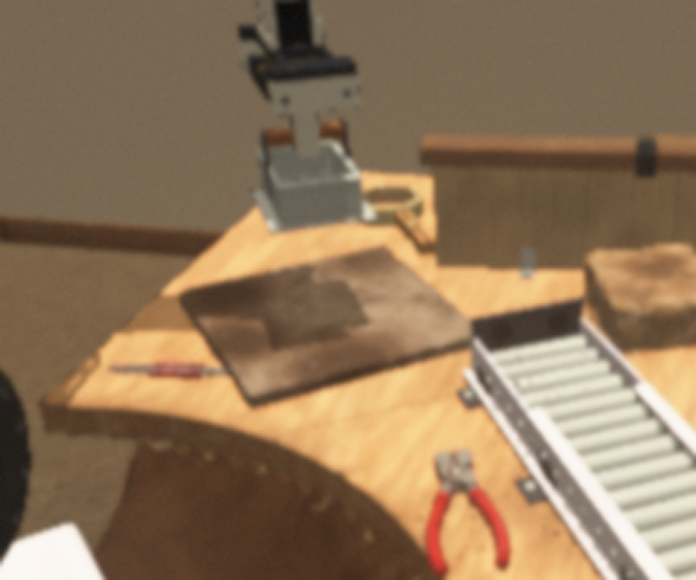

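View pics/t9.png

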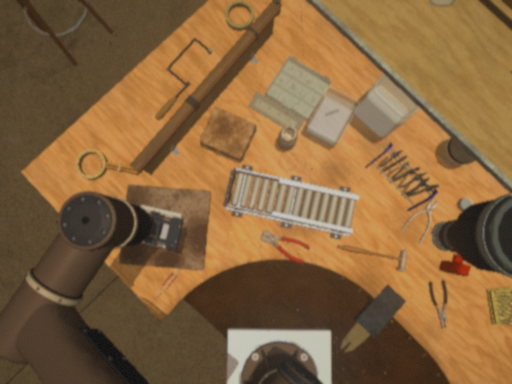

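```bash
python3 - <<'E'
from h import *
c=load('s9'); B=np.array([onz(c,60+u/2.9,80+v/2.9,.016) for u,v in [(180,297),(385,247),(475,328),(252,403)]]); print(B,B.mean(0),np.linalg.norm(np.roll(B,-1,0)-B,axis=1))
E
```

```text
[[0.34677192 0.47019007 0.016     ]
 [0.59206738 0.46236395 0.016     ]
 [0.57288539 0.22411132 0.016     ]
 [0.32832729 0.21640839 0.016     ]] [0.460013   0.34326843 0.016     ] [0.24542027 0.23902357 0.24467938 0.25445107]
```

Request:
{"api": "apply_moves", "payload": {"slide": [[0, 0, 0.1], [0, 0, 0.2], [0, 0, 0.2], [0, 0, 0.2], [0, 0, 0.15], [0, 0, 0.1], [0, 0, 0.05], [0, 0, 0.05]], "turn": [[0, 0, 0], [0, 0, 0], [0, 0, 0], [0, 0, 0], [0, 0, 0], [0, 0, 0], [0, 0, 0], [0, 0, 0]], "jaw": [1, 1, 1, 1, 1, 1, 1, 1]}}

```text
time_s: 19.7
tcp_pos: [0.4587, 0.3566, 0.1045]
eef_rot: [-180.0, -0.0, -12.0]
contact_force: [-0.2, -0.6, -5.7]
gripper_width: 0.0178
```

Request:
{"api": "apply_moves", "payload": {"slide": [[0, 0, 0.04], [0, 0, 0.03], [0, 0, 0.03], [0, 0, 0.02], [0, 0, 0.01], [0, 0, 0]], "turn": [[0, 0, 0], [0, 0, 0], [0, 0, 0], [0, 0, 0], [0, 0, 0], [0, 0, 0]], "jaw": [1, 1, 1, 1, 1, 1]}}

```text
time_s: 20.3
tcp_pos: [0.4583, 0.3567, 0.0916]
eef_rot: [-180.0, -0.0, -12.0]
contact_force: [0.4, 0.3, -6.0]
gripper_width: 0.0177
```

Request:
{"api": "apply_moves", "payload": {"slide": [[0, 0, 0.01], [0, 0, 0.01], [0, 0, 0]], "turn": [[0, 0, 0], [0, 0, 0], [0, 0, 0]], "jaw": [1, 1, 1]}}

```text
time_s: 20.6
tcp_pos: [0.4582, 0.3566, 0.0895]
eef_rot: [180.0, 0.0, -12.0]
contact_force: [0.8, 0.2, -6.4]
gripper_width: 0.0179
```

Request:
{"api": "apply_moves", "payload": {"slide": [[0, 0, 0.01], [0, 0, 0.01], [0, 0, 0]], "turn": [[0, 0, 0], [0, 0, 0], [0, 0, 0]], "jaw": [1, 1, 1]}}

```text
time_s: 20.9
tcp_pos: [0.4584, 0.3568, 0.089]
eef_rot: [-180.0, -0.0, -12.0]
contact_force: [-5.2, -2.3, 7.3]
gripper_width: 0.0176
```

Request:
{"api": "apply_moves", "payload": {"slide": [[0, 0, -0.01], [0, 0, 0], [0, 0, 0], [0, 0, 0], [0, 0, 0], [0, 0, 0], [0, 0, 0]], "turn": [[0, 0, 0], [0, 0, 0], [0, 0, 0], [0, 0, 0], [0, 0, 0], [0, 0, 0], [0, 0, 0]], "jaw": [1, 0.75, 0.7, 0.6, 0.4, 0.3, 0.3]}}

```text
time_s: 21.6
tcp_pos: [0.4583, 0.3567, 0.0886]
eef_rot: [180.0, -0.0, -12.0]
contact_force: [-0.6, -0.2, -0.5]
gripper_width: 0.0533
```

```bash
python3 - <<'E'
from h import *
c=cap('wrist','w10')
s=r.get_state();print(s['tcp_pos'],s['contact_force'],s['gripper_width'])
E
```

```text
[0.45831713 0.35667155 0.08852204] [-0.17172613 -0.50227099  0.4720668 ] 0.05664444426542977
```

View pics/w10.png

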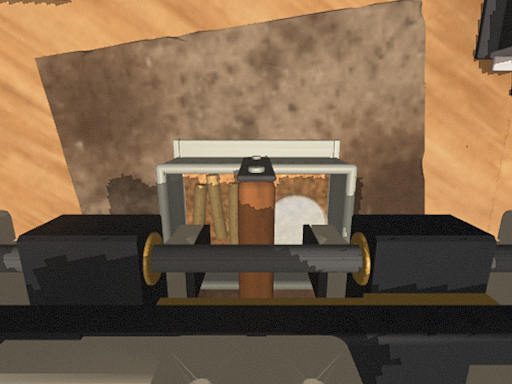

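The handle is free of the open fingers, with a clear gap each side (columns 210 to 305). Now I raise the arm straight up and swing away so the top camera can check.

Request:
{"api": "apply_moves", "payload": {"slide": [[0, 0, -0.1], [0, 0, -0.2], [0, 0, -0.3], [0, 0, -0.4], [0, 0, -0.4], [0, 0, -0.2], [0, 0, 0]], "turn": [[0, 0, 0], [0, 0, 0], [0, 0, 0], [0, 0, 0], [0, 0, 0], [0, 0, 0], [0, 0, 0]], "jaw": [0.3, 0.3, 0.3, 0.3, 0.3, 0.3, 0.3]}}

```text
time_s: 22.35
tcp_pos: [0.4595, 0.3579, 0.2534]
eef_rot: [-179.6, -0.2, -12.0]
contact_force: [-0.3, -0.7, -0.1]
gripper_width: 0.0612
```

Request:
{"api": "apply_moves", "payload": {"slide": [[-0.2, -0.35, 0], [-0.2, -0.35, 0], [-0.2, -0.35, 0], [-0.2, -0.35, 0], [-0.2, -0.35, 0], [-0.2, -0.35, 0], [-0.2, -0.35, 0], [0, 0, 0]], "turn": [[0, 0, 0], [0, 0, 0], [0, 0, 0], [0, 0, 0], [0, 0, 0], [0, 0, 0], [0, 0, 0], [0, 0, 0]], "jaw": [0.3, 0.3, 0.3, 0.3, 0.3, 0.3, 0.3, 0.3]}}

```text
time_s: 23.15
tcp_pos: [0.3702, 0.6289, 0.2463]
eef_rot: [179.9, 0.0, -11.8]
contact_force: [-0.5, -0.4, -1.2]
gripper_width: 0.0614
```

```bash
python3 - <<'E'
from h import *
c=cap('top','t11'); W=pts(c); c2=cap('scene','s11')
s=r.get_state();print(s['time_s'],s['tcp_pos'],s['contact_force'])
def rect(q,n):
    print(n,len(q),cv2.minAreaRect(q[:,:2].astype(np.float32)),np.median(q,0))
q=W[170:285,105:225].reshape(-1,3)
rect(q[(q[:,2]>.092)&(q[:,2]<.11)],'handle'); rim=q[(q[:,2]>.057)&(q[:,2]<.073)]; rect(rim,'rim')
A=np.c_[rim[:,:2],np.ones(len(rim))]; print('rim slope',np.linalg.lstsq(A,rim[:,2],rcond=None)[0][:2])
a=load('top0')['pixels'].astype(int)
for n,(v0,v1,u0,u1) in dict(jar=(115,155,268,305),brick=(100,165,195,262),nip=(228,268,255,315)).items():
    print(n,np.abs(c['pixels'][v0:v1,u0:u1].astype(int)-a[v0:v1,u0:u1]).mean())
cv2.imwrite('pics/t11c.png',cv2.resize(c['pixels'][90:290,20:340],None,fx=2.5,fy=2.5,interpolation=cv2.INTER_CUBIC))
E
```

```text
23.25 [0.37153048 0.62581776 0.24715807] [ 1.28068181 -0.94927492  0.29019252]
handle 189 ((0.45982825756073, 0.35636910796165466), (0.01874619722366333, 0.08675005286931992), 77.24166107177734) [0.45845471 0.35567197 0.1001933 ]
rim 234 ((0.5207056403160095, 0.35305896401405334), (0.12720812857151031, 0.22097304463386536), 87.8277359008789) [0.46221122 0.35092695 0.06424135]
rim slope [ 0.00271603 -0.00192138]
jar 1.1686936936936938
brick 1.2582472254114045
nip 1.353888888888889
```

View pics/t11c.png

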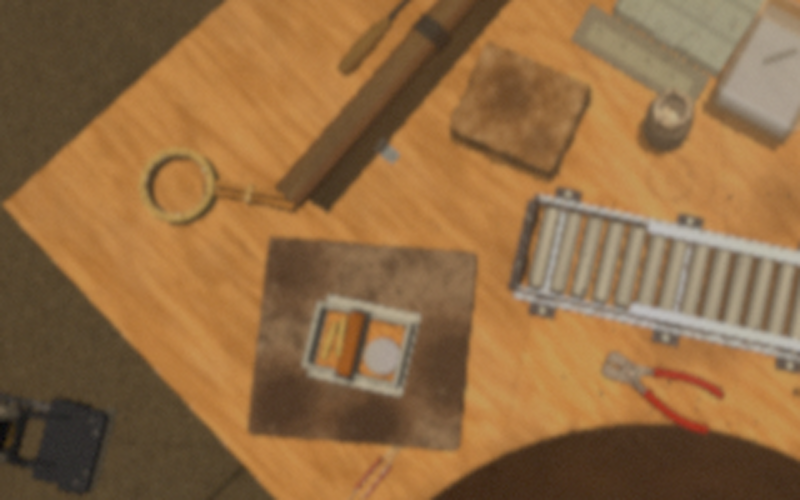

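View pics/s11.png

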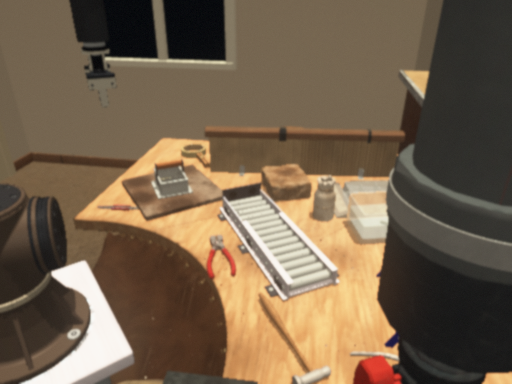

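The box stands level in the middle of the board (crop around (362,345)), the bystanders are unchanged, and the arm is clear.

```bash
python3 -c "
from h import *
print(r.close_job())"
```

```text
the job is handed in; nothing more can be done
None
```

I pushed the box by its end wall with the fingers until it stood against the end stop. I then gripped it by the handle, lifted it straight off, set it down on the soldering board and handed the job in at about 23 s of the 64 s. No verdict was reported.

**At the stop:** the push force rose to about 16 N there, and the handle was not touched before that. The box had travelled 0.238 m, as measured beforehand.

**Last checks:**
- **Position:** the handle middle was at about (0.459, 0.356), against a board centre of about (0.460, 0.357), so it is within a few mm.
- **Height and tilt:** the handle top was at 0.100 m, where 0.101 m is expected. The rim slope was under 0.003 rad.
- **Bystanders:** the jar, brick and nippers look unchanged in the top picture.
- **Arm:** it stood clear of everything.

**Disagreements:**
- The scene camera put the board centre 14 mm lower in y, but it read the board too small. I used the top view, whose side lengths were closer to the stated size.
- The final fit to the box rim took in stray points, so I took the box position from the handle instead.

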